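# Tip the grinding balls from the pail into the sink bowl

## Robot

A 6-joint arm with a two-finger parallel gripper is mounted at the origin on the work surface. World frame = base frame: x ahead of the robot, y to its left, z up, the work surface at z = 0. Lengths are in m, angles in rad, forces in N, time in s.
With the tool pointing down it reaches from about 0.275 to 0.75 m from the base axis. Payload 10.2 kg.
Tool frame: the origin (TCP) lies on the centre line of the jaws, within the pads' length; the fingertips stand 14 mm ahead of it and the grasp point (between the pads) lies 5 mm behind it; z points along the fingers, y is the direction in which the jaws open and shut (so a half turn about z gives the same grasp; the last joint's range is limited). The gripper opens to 85 mm and grips with 20 to 120 N. Pads are 22 mm wide; open, the fingers measure 114 mm over their backs; the gripper's body (76 mm by 85 mm) begins 54 mm behind the grasp point. The pads swing forward as they close: fully open they stand 13 mm farther back than shut.
Start: joints at [1.12, 0.313, 1.498, -0, 1.331, -0.223], TCP at [0.119, 0.511, 0.245] pointing down, gripper open.
Joint ranges: [-2.94, 2.94], [-0.97, 2.17], [0.19, 2.56], [-1.23, 4.37], [0.02, 3.11], [-2.88, 2.88]. Speed limits (rad/s): [2.39, 2.39, 3.01, 3.14, 3.14, 3.14].

## Interface

Orientations are given as a unit quaternion [w, x, y, z].
In Python, from workcell import monitor, eyes, robot gives the robot as it stands.
- The arm moves only by the tool jog_arm, never from a script. Its argument "commands" is a list of rows, each an object with "xyz": the shift along the tool's x, y, z in cm, a list of three; "dr": the turn, a rotation vector about the tool's x, y, z in rad, a list of three; "gripper": the finger opening in cm, from 0 to 8.54. A call has 1 to 8 rows; each row shifts and turns the commanded pose from where the row before left it, along the tool's axes as they then stand; what a row does not reach is not made up. A row lasts 1/8 s, in which the tool goes at most 62.5 mm and 10.7 degrees, less where a joint would pass 70% of its speed; a pose out of reach is approached as far as the arm can. A call is refused whole if a number of a shift passes 6.25 or a number of a turn 0.188, either way. A call with a gripper value outside its range is refused whole. The fingers move at their own pace and stop on an object; the grip force is fixed at half the most. Time passes only in rows, so rows that do not move let the fingers close. It gives the time, the measured TCP pose, the force and the opening at its end, in the units of the state.
- monitor.observe(): the state, without advancing time (a new reading comes with each control period).
- eyes.get_image(name): name is "scene" or "top" or "wrist"; returns the picture (400x640x3 uint8, red, green, blue); there is no depth.
- eyes.get_calibration(name): a dict with "vfov" (degrees; the focal length in pixels is half the picture's height over the tangent of half this angle, whatever the lens; pixels are square), "cx", "cy" (the principal point, pixels), "rvec" (rotation vector, rad) and "tvec" (3), from world to camera coordinates, as OpenCV has them; the wrist camera has in their place "tool_from_camera" (4x4, takes a point from camera to tool coordinates, whose origin is the TCP and whose axes are the flange's). Camera axes: x right, y down, z forward; pixel columns grow to the right and rows downward; lengths in m; the calibration is good to about 2 mm. A picture is of the moment at which its call begins: read the wrist's pose just before it. get_calibration takes no time and is no camera call.
- robot.hand_in(): hands the job in, once; it reports no verdict.
The state is a dict: "clock": time; "qpos": joint angles; "joint_velocities": joint speeds; "joint_torque": joint torques, N m; "tool_pos": TCP position; "eef_rot": TCP orientation; "contact_force": force on the tool from outside, world axes, zero at the start; "wrist_torque": the same for the moment, N m; "opening": finger opening in m.
Only numpy, scipy, OpenCV 4.12 (cv2) and the standard library are available. Lean on these libraries where they do the work, as an engineer would, in place of code of your own. Each camera call takes 0.05 s, during which the arm holds its last target. There are 200 camera calls.

## Task

The grinding balls in the white pail are due for a rinse in the bowl of the sink. Carry the pail over by its bail with the balls in it and stand it upright on the drainer, let go of the bail, then take the pail by the pouring grip on its bottom rim and tip all seven balls out into the bowl without letting the pail topple or drop. Finally set the empty pail back upright on the drainer and let go; leave the other things on the bench where they are.

Things in the scene. Friction and masses are not known exactly. Their poses are not given: they have to be found in the camera images.
- pail: White plastic pail, tapered round: mouth 128 mm, bottom 104 mm across, 120 mm tall, walls 3 mm, bottom 5 mm thick; 0.18 kg empty, 0.43 kg with the balls. Origin: centre of the underside; z up through the mouth; x the pouring direction: the pouring grip is at -x, the bail's ears at +-y, 108 mm up. Starts upright on the bench left of the sink unit, the grip turned roughly away from the sink.
- bail: The pail's wire bail. Origin: on the hinge line and the pail's axis, 108 mm above the underside; y: the hinge line (the pail's y); z: from the hinge to the tube grip (parallel to the pail's z when the bail stands straight up). It is snug: it stays where it is left (0.035 N m of friction), swings 1.75 rad either way, and starts leaning up to 0.6 rad forwards or backwards.
- bail_grip (a point): Middle of the bail's grey tube grip, 112 mm from the hinge line: a round bar 15 mm thick and 76 mm long lying along the bail's y; wire 4.4 mm thick from its ends down to the ears at y = +-73 mm.
- pour_grip: Pouring grip moulded onto the pail's bottom rim at the back: an upright white D-shaped bow, 14 mm thick (along the pail's y), reaching out to 98 mm from the pail's axis and spanning 6 to 52 mm above the underside; its outer bar is 10 mm deep. Rigid with the pail; origin and axes are the pail's own.
- pour_grip_mid (a point): Middle of the pouring grip's outer bar: pail frame (-92, 0, 29) mm. The mouth of the pail overhangs to x = -67 mm at a height of 120 mm, so come in with the gripper leaning away from the pail.
- sink: Fixed steel bench sink unit, 320 (x) by 520 (y) mm, 75 high; origin: centre of its underside; z up. At +y the flat drainer, 75 mm above the bench, y 0 to 247, x -147 to 147 mm, with a 5 mm border on its outer sides. At -y the open bowl, x -125 to 125, y -240 to 0, upright walls, flat floor 6 mm above the bench. A tap 140 mm tall over the top stands at (100, -250), its spout reaching to (55, -198).
- bowl (a point): Centre of the bowl's floor, sink frame (0, -120, 6) mm; axes of the sink.
- bowl_edge (a point): Middle of the edge between drainer and bowl, at drainer height: sink frame (0, 0, 75) mm. The edge runs along the sink's x; the bowl lies towards the sink's -y.
- tub: Bystander: lidded plastic tub 88 x 108 x 83 mm, origin at the centre of its underside.
- jar: Bystander: amber glass jar with steel lid, 76 mm across, 100 mm tall, origin at the centre of its underside.
- brush_pot: Bystander: white pot with three brushes, 84 mm across, up to 210 mm tall, origin at the centre of its underside.
- tiles: Bystander: stack of four square test tiles, 60 x 60 x 36 mm, on the drainer at its back corner (sink +x, +y), origin at the centre of its underside.
- ball1: One of the seven white ceramic grinding balls, 30 mm across, 36 g. Origin: its centre. At the start in the pail. They roll, but come to rest on slopes under about 8 degrees.
- ball2: One of the seven white ceramic grinding balls, 30 mm across, 36 g. Origin: its centre. At the start in the pail. They roll, but come to rest on slopes under about 8 degrees.
- ball3: One of the seven white ceramic grinding balls, 30 mm across, 36 g. Origin: its centre. At the start in the pail. They roll, but come to rest on slopes under about 8 degrees.
- ball4: One of the seven white ceramic grinding balls, 30 mm across, 36 g. Origin: its centre. At the start in the pail. They roll, but come to rest on slopes under about 8 degrees.
- ball5: One of the seven white ceramic grinding balls, 30 mm across, 36 g. Origin: its centre. At the start in the pail. They roll, but come to rest on slopes under about 8 degrees.
- ball6: One of the seven white ceramic grinding balls, 30 mm across, 36 g. Origin: its centre. At the start in the pail. They roll, but come to rest on slopes under about 8 degrees.
- ball7: One of the seven white ceramic grinding balls, 30 mm across, 36 g. Origin: its centre. At the start in the pail. They roll, but come to rest on slopes under about 8 degrees.

How it is judged:
By the outcome, as a careful person would: the job done as asked, in the order asked, and still so for the second after the job is handed in, with the robot touching nothing.
It also fails if it takes over 72 s, if anything falls off the work surface, if the arm or the gripper's body presses on something with over 40 N, if the wrist force passes 120 N, or if a joint passes its speed limit or range.

## Working session

There is one attempt and no reset: what is moved stays moved. The work goes in short steps, Python scripts to look and compute and a tool call to move; the robot and the scene stay as the last step left them, time stands still between calls to the robot, and variables do not carry over. Pictures are saved under pics/ and viewed, about 8 in all and at most 12, crops included, and the job is handed in when it is done.

Besides the shell and the picture viewer there is one more tool, called after "Call:" by a JSON object that holds its "method" and its "body", one argument or row to a line. jog_arm: Moves the arm, as the interface text tells. Its arguments: {"type":"object","properties":{"commands":{"type":"array","items":{"type":"object","properties":{"xyz":{"type":"array","items":{"type":"number"}},"dr":{"type":"array","items":{"type":"number"}},"gripper":{"type":"number"}}}}},"required":["commands"]}

```bash
ls; mkdir -p pics
python3 - <<'E'
from workcell import monitor, eyes, robot
import cv2
s=monitor.observe(); print(s)
for n in("scene","top","wrist"):
    cv2.imwrite(f"pics/{n}0.png",eyes.get_image(n)[:,:,::-1]); print(n,eyes.get_calibration(n))
E
```

```text
pics
{'clock': 0.0, 'qpos': array([ 1.11960066e+00,  3.13438873e-01,  1.49846733e+00, -2.23098306e-05,
        1.33099211e+00, -2.23410236e-01]), 'joint_velocities': array([ 0.00026317,  0.00078326,  0.00096009, -0.00010336,  0.00018193,
       -0.00050145]), 'joint_torque': array([-1.34007227e-03, -4.12268722e+01, -2.59737951e+01, -2.22047611e-04,
        4.20675759e-03,  1.94510955e-05]), 'tool_pos': array([0.11846635, 0.51120267, 0.24472937]), 'eef_rot': array([-2.05826029e-04,  1.13643985e-01,  9.93521323e-01, -6.19628480e-04]), 'contact_force': array([-0.67302549, -0.58475714, -0.35168527]), 'wrist_torque': array([-0.0317076 , -0.00574935,  0.02193138]), 'opening': 0.08560231493146134}
scene {'vfov': 45.69174463705378, 'cx': 310.74042776538687, 'cy': 191.7639930975606, 'rvec': array([ 1.74973004,  1.55280445, -0.78716903]), 'tvec': array([-0.0464886 , -0.2351407 ,  1.88245607])}
top {'vfov': 45.81176265522718, 'cx': 318.39442038985277, 'cy': 208.03154062435124, 'rvec': array([ 1.99491501, -2.23481669,  0.24376412]), 'tvec': array([0.04089359, 0.6002847 , 1.28534438])}
wrist {'vfov': 62.71723377504496, 'cx': 321.86121154104967, 'cy': 197.3552615971656, 'tool_from_camera': array([[ 1.17310363e-03, -9.63377810e-01, -2.68145146e-01,
         6.85980017e-02],
       [ 9.99999218e-01,  1.01382622e-03,  7.32457902e-04,
         2.11256414e-03],
       [-4.33781109e-04, -2.68145795e-01,  9.63378246e-01,
        -1.28760646e-01],
       [ 0.00000000e+00,  0.00000000e+00,  0.00000000e+00,
         1.00000000e+00]])}
```

View pics/scene0.png

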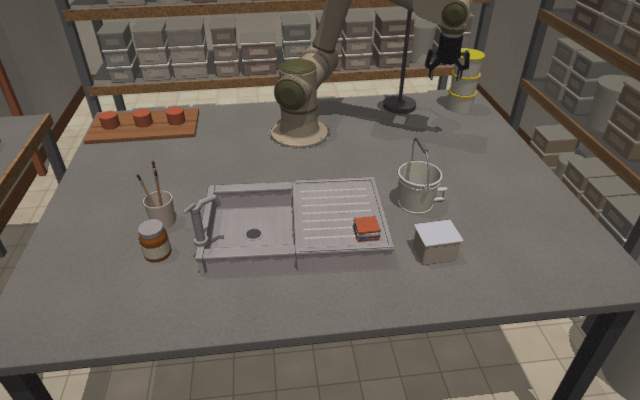

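View pics/top0.png

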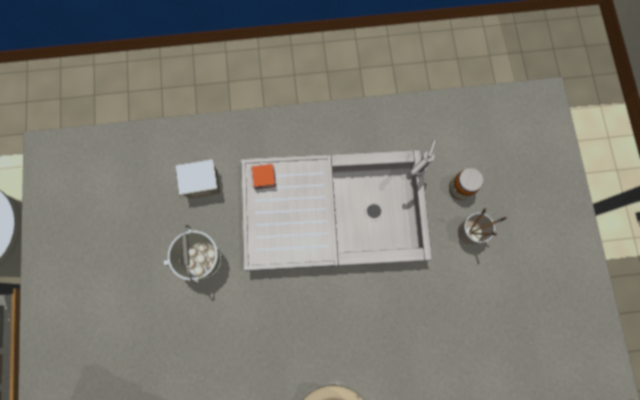

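```bash
cat > h.py <<'E'
import numpy as np, cv2
from workcell import monitor, eyes, robot
from scipy.spatial.transform import Rotation as R
def cam(n,s=None):
    c=eyes.get_calibration(n); f=200/np.tan(np.radians(c['vfov'])/2)
    if n=='wrist':
        s=s or monitor.observe(); T=np.eye(4); T[:3,:3]=toolR(s); T[:3,3]=s['tool_pos']; W=T@c['tool_from_camera']
        return f,c['cx'],c['cy'],W[:3,:3],W[:3,3]
    Rm=cv2.Rodrigues(c['rvec'])[0]
    return f,c['cx'],c['cy'],Rm.T,-Rm.T@c['tvec']
def toolR(s): return R.from_quat(s['eef_rot'],scalar_first=True).as_matrix()
def ray(C,p):
    f,cx,cy,Rw,o=C; d=Rw@np.array([(p[0]-cx)/f,(p[1]-cy)/f,1]); return o,d/np.linalg.norm(d)
def onz(C,p,z):
    o,d=ray(C,p); return o+d*(z-o[2])/d[2]
def proj(C,X):
    f,cx,cy,Rw,o=C; c=Rw.T@(np.asarray(X)-o); return np.array([cx+f*c[0]/c[2],cy+f*c[1]/c[2]])
def tri(rays):
    A=0;b=0
    for o,d in rays:
        P=np.eye(3)-np.outer(d,d); A=A+P; b=b+P@o
    return np.linalg.solve(A,b)
E
python3 - <<'E'
from h import *
C=cam('top');S=cam('scene')
print('cams',C[4],S[4])
for p in [(242,158),(420,151),(428,261),(245,269)]: print('sink',onz(C,p,.075))
for p in [(333,155),(337,264)]: print('edge',onz(C,p,.075))
for p in [(206,182),(386,180),(388,249),(202,250)]: print('sinkS',onz(S,p,.075))
a=cv2.imread('pics/top0.png')[205:305,140:260]; b=cv2.imread('pics/scene0.png')[125:225,385:475]
a=cv2.resize(a,None,fx=4,fy=4,interpolation=cv2.INTER_CUBIC);b=cv2.resize(b,None,fx=3.5,fy=4,interpolation=cv2.INTER_CUBIC)
cv2.imwrite('pics/crop1.png',np.hstack([a,b]))
E
```

```text
cams [0.32048998 0.01329932 1.38247368] [ 1.64211771 -0.1310302   0.94200515]
sink [0.77026079 0.17552513 0.075     ]
sink [ 0.73380546 -0.33942766  0.075     ]
sink [ 0.41587674 -0.31080593  0.075     ]
sink [0.45112948 0.19289915 0.075     ]
edge [ 0.74993209 -0.08678509  0.075     ]
edge [ 0.43612746 -0.0599035   0.075     ]
sinkS [ 0.40157761 -0.32930691  0.075     ]
sinkS [0.4632874  0.23216791 0.075     ]
sinkS [0.76749278 0.16311172 0.075     ]
sinkS [ 0.71056239 -0.32080232  0.075     ]
```

View pics/crop1.png

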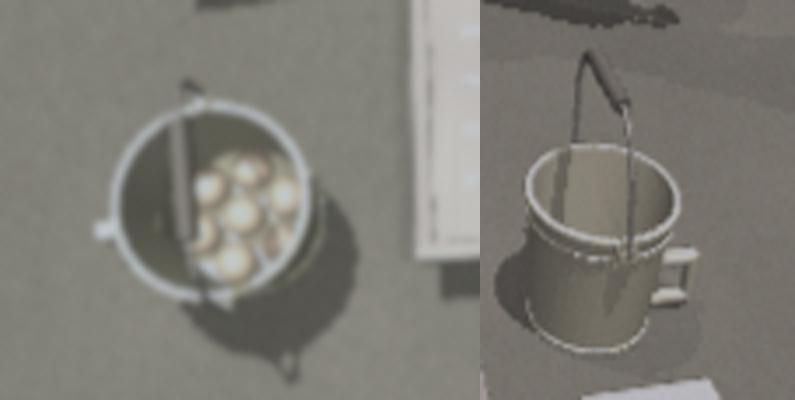

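Run:
```python
from h import *
C=cam('top');S=cam('scene')
ct=lambda u,v:(140+u/4,205+v/4); cs=lambda u,v:(385+(u-480)/3.5,125+v/4)
print('rim c top',onz(C,ct(210,201),.12))
pts=[onz(C,ct(*p),.12)[:2] for p in [(112,201),(308,201),(210,101),(210,301)]];print(np.round(pts,3), np.mean(pts,0))
for p in [(528,178),(680,205),(600,146),(605,240)]: print('rim S',onz(S,cs(*p),.12))
g=onz(C,ct(98,231),.05);print('grip outer top',g)
print('grip S', onz(S,cs(694,254),.052), onz(S,cs(685,298),.006))
for a,b in [((178,117),(588,55)),((187,240),(626,106)),((182.5,178.5),(607,80))]:
    r=[ray(C,ct(*a)),ray(S,cs(*b))];X=tri(r);print('tube',X,proj(C,X)-ct(*a),proj(S,X)-cs(*b))
```

```text
rim c top [0.49885346 0.32269891 0.12      ]
[[0.506 0.387]
 [0.491 0.258]
 [0.566 0.319]
 [0.433 0.327]] [0.49922238 0.32266668]
rim S [0.47530316 0.26509972 0.12      ]
rim S [0.52708269 0.38449386 0.12      ]
rim S [0.44016531 0.34047642 0.12      ]
rim S [0.56209619 0.30779199 0.12      ]
grip outer top [0.49654868 0.41895667 0.05      ]
grip S [0.50097226 0.41731823 0.052     ] [0.49796864 0.4175188  0.006     ]
tube [0.52930387 0.2949199  0.2603113 ] [4.00518303 0.45489557] [ 3.33825593 -0.70591672]
tube [0.47064124 0.33615883 0.17387913] [-4.28226108 -0.52433895] [-3.57408311  0.64576037]
tube [0.50077067 0.31484447 0.21875423] [-0.14642806 -0.0171968 ] [-0.12207854  0.02400697]
```

```bash
cat >> h.py <<'E'
SY=-.075; SO=np.array([.593,-.07,0])   # sink yaw, origin
RS=R.from_euler('z',SY).as_matrix()
def s2w(p): return SO+RS@np.asarray(p)
def tool(yaw,tilt=0):
    """tool pointing down, tool y at world angle yaw; then turned about tool y by tilt"""
    y=np.array([np.cos(yaw),np.sin(yaw),0]); z=np.array([0,0,-1.]); x=np.cross(y,z)
    return np.c_[x,y,z]@R.from_rotvec([0,tilt,0]).as_matrix()
def plan(pos,Rt,n=None,p0=None,R0=None):
    s=monitor.observe(); p=s['tool_pos'].copy() if p0 is None else np.array(p0); Rm=toolR(s) if R0 is None else R0
    pos=np.array(pos); w=R.from_matrix(Rm.T@Rt).as_rotvec()
    n=n or int(np.ceil(max(np.linalg.norm(pos-p)/.058,np.linalg.norm(w)/.18,1)))
    Ri=Rm
    for i in range(n):
        step=(pos-p)/n
        print([round(v,2) for v in 100*Ri.T@step],[round(v,3) for v in w/n])
        Ri=Ri@R.from_rotvec(w/n).as_matrix()
def st():
    s=monitor.observe(); print(round(s['clock'],2),'q',s['qpos'].round(3),'p',s['tool_pos'].round(4),'F',s['contact_force'].round(1),'M',s['wrist_torque'].round(2),'op',round(s['opening'],4)); print(toolR(s).round(3)); return s
E
python3 -c "
from h import *
plan([.57,.10,.36],tool(SY),12)"
```

```text
[np.float64(-4.44), np.float64(-2.49), np.float64(-0.96)] [np.float64(-0.0), np.float64(0.0), np.float64(0.118)]
[np.float64(-4.7), np.float64(-1.95), np.float64(-0.96)] [np.float64(-0.0), np.float64(0.0), np.float64(0.118)]
[np.float64(-4.9), np.float64(-1.38), np.float64(-0.96)] [np.float64(-0.0), np.float64(0.0), np.float64(0.118)]
[np.float64(-5.03), np.float64(-0.79), np.float64(-0.96)] [np.float64(-0.0), np.float64(0.0), np.float64(0.118)]
[np.float64(-5.09), np.float64(-0.2), np.float64(-0.96)] [np.float64(-0.0), np.float64(0.0), np.float64(0.118)]
[np.float64(-5.07), np.float64(0.41), np.float64(-0.96)] [np.float64(-0.0), np.float64(0.0), np.float64(0.118)]
[np.float64(-4.99), np.float64(1.0), np.float64(-0.96)] [np.float64(-0.0), np.float64(0.0), np.float64(0.118)]
[np.float64(-4.84), np.float64(1.58), np.float64(-0.96)] [np.float64(-0.0), np.float64(0.0), np.float64(0.118)]
[np.float64(-4.62), np.float64(2.14), np.float64(-0.96)] [np.float64(-0.0), np.float64(0.0), np.float64(0.118)]
[np.float64(-4.33), np.float64(2.67), np.float64(-0.96)] [np.float64(-0.0), np.float64(0.0), np.float64(0.118)]
[np.float64(-3.99), np.float64(3.16), np.float64(-0.96)] [np.float64(-0.0), np.float64(0.0), np.float64(0.118)]
[np.float64(-3.59), np.float64(3.61), np.float64(-0.96)] [np.float64(-0.0), np.float64(0.0), np.float64(0.118)]
```

Call:
{"method": "jog_arm", "body": {
  "commands": [
    {"xyz": [-4.44, -2.49, -0.96], "dr": [0, 0, 0.118]},
    {"xyz": [-4.7, -1.95, -0.96], "dr": [0, 0, 0.118]},
    {"xyz": [-4.9, -1.38, -0.96], "dr": [0, 0, 0.118]},
    {"xyz": [-5.03, -0.79, -0.96], "dr": [0, 0, 0.118]},
    {"xyz": [-5.09, -0.2, -0.96], "dr": [0, 0, 0.118]},
    {"xyz": [-5.07, 0.41, -0.96], "dr": [0, 0, 0.118]},
    {"xyz": [-4.99, 1.0, -0.96], "dr": [0, 0, 0.118]},
    {"xyz": [-4.84, 1.58, -0.96], "dr": [0, 0, 0.118]}
  ]
}}

```text
invalid input at $.commands[0]: expected keys xyz, dr, gripper
```

Call:
{"method": "jog_arm", "body": {
  "commands": [
    {"xyz": [-4.62, 2.14, -0.96], "dr": [0, 0, 0.118]},
    {"xyz": [-4.33, 2.67, -0.96], "dr": [0, 0, 0.118]},
    {"xyz": [-3.99, 3.16, -0.96], "dr": [0, 0, 0.118]},
    {"xyz": [-3.59, 3.61, -0.96], "dr": [0, 0, 0.118]},
    {"dr": [0, -0.18, 0]},
    {"dr": [0, -0.18, 0]},
    {"dr": [0, -0.18, 0]},
    {"dr": [0, -0.18, 0]}
  ]
}}

```text
invalid input at $.commands[0]: expected keys xyz, dr, gripper
```

```bash
python3 -c "
from h import *
st()"
```

```text
0.15 q [ 1.12   0.313  1.498  0.     1.331 -0.223] p [0.1185 0.5113 0.2449] F [-0.7 -0.1 -0.1] M [-0.03 -0.    0.04] op 0.0853
[[-0.974  0.226 -0.   ]
 [ 0.226  0.974 -0.001]
 [ 0.    -0.001 -1.   ]]
```

All keys are needed in each row.

Call:
{"method": "jog_arm", "body": {
  "commands": [
    {"xyz": [-4.44, -2.49, -0.96], "dr": [0, 0, 0.118], "gripper": 8.5},
    {"xyz": [-4.7, -1.95, -0.96], "dr": [0, 0, 0.118], "gripper": 8.5},
    {"xyz": [-4.9, -1.38, -0.96], "dr": [0, 0, 0.118], "gripper": 8.5},
    {"xyz": [-5.03, -0.79, -0.96], "dr": [0, 0, 0.118], "gripper": 8.5},
    {"xyz": [-5.09, -0.2, -0.96], "dr": [0, 0, 0.118], "gripper": 8.5},
    {"xyz": [-5.07, 0.41, -0.96], "dr": [0, 0, 0.118], "gripper": 8.5},
    {"xyz": [-4.99, 1.0, -0.96], "dr": [0, 0, 0.118], "gripper": 8.5},
    {"xyz": [-4.84, 1.58, -0.96], "dr": [0, 0, 0.118], "gripper": 8.5}
  ]
}}

```text
clock: 1.15
tool_pos: [0.4207, 0.236, 0.3223]
eef_rot: [-0.0, 0.555, 0.832, -0.0]
contact_force: [0.3, 0.7, -0.0]
opening: 0.0849
```

Call:
{"method": "jog_arm", "body": {
  "commands": [
    {"xyz": [-4.62, 2.14, -0.96], "dr": [0, 0, 0.118], "gripper": 8.5},
    {"xyz": [-4.33, 2.67, -0.96], "dr": [0, 0, 0.118], "gripper": 8.5},
    {"xyz": [-3.99, 3.16, -0.96], "dr": [0, 0, 0.118], "gripper": 8.5},
    {"xyz": [-3.59, 3.61, -0.96], "dr": [0, 0, 0.118], "gripper": 8.5},
    {"xyz": [0, 0, 0], "dr": [0, -0.18, 0], "gripper": 8.5},
    {"xyz": [0, 0, 0], "dr": [0, -0.18, 0], "gripper": 8.5},
    {"xyz": [0, 0, 0], "dr": [0, -0.18, 0], "gripper": 8.5},
    {"xyz": [0, 0, 0], "dr": [0, -0.18, 0], "gripper": 8.5}
  ]
}}

```text
clock: 2.15
tool_pos: [0.5705, 0.1008, 0.3607]
eef_rot: [0.242, 0.685, 0.637, -0.26]
contact_force: [-0.3, -0.3, 0.0]
opening: 0.0848
```

```bash
python3 -c "
from h import *
st()"
```

```text
2.15 q [ 0.237  0.549  1.011 -0.703  1.783  0.228] p [0.5705 0.1008 0.3607] F [-0.3 -0.3  0. ] M [ 0.33 -0.01 -0.01] op 0.0848
[[ 0.055  0.997 -0.048]
 [ 0.746 -0.072 -0.662]
 [-0.664  0.001 -0.748]]
```

Run:
```python
from h import *
C=cam('top')
a=onz(C,(184.5,234.5),.219);b=onz(C,(186.8,265),.219);d=a-b;print(a,b,d, np.arctan2(d[1],d[0]))
plan([.501,.315,.31],tool(np.pi/2+np.arctan2(d[1],d[0])),12)
```

```text
[0.5386226  0.31511023 0.219     ] [0.46255871 0.31366237 0.219     ] [0.07606389 0.00144786 0.        ] 0.019032521916962183
[np.float64(1.58), np.float64(-0.71), np.float64(-0.84)] [np.float64(-0.05), np.float64(0.046), np.float64(-0.132)]
[np.float64(1.69), np.float64(-0.45), np.float64(-0.79)] [np.float64(-0.05), np.float64(0.046), np.float64(-0.132)]
[np.float64(1.77), np.float64(-0.18), np.float64(-0.73)] [np.float64(-0.05), np.float64(0.046), np.float64(-0.132)]
[np.float64(1.81), np.float64(0.09), np.float64(-0.65)] [np.float64(-0.05), np.float64(0.046), np.float64(-0.132)]
[np.float64(1.81), np.float64(0.36), np.float64(-0.56)] [np.float64(-0.05), np.float64(0.046), np.float64(-0.132)]
[np.float64(1.77), np.float64(0.62), np.float64(-0.45)] [np.float64(-0.05), np.float64(0.046), np.float64(-0.132)]
[np.float64(1.69), np.float64(0.87), np.float64(-0.33)] [np.float64(-0.05), np.float64(0.046), np.float64(-0.132)]
[np.float64(1.57), np.float64(1.09), np.float64(-0.21)] [np.float64(-0.05), np.float64(0.046), np.float64(-0.132)]
[np.float64(1.42), np.float64(1.3), np.float64(-0.08)] [np.float64(-0.05), np.float64(0.046), np.float64(-0.132)]
[np.float64(1.24), np.float64(1.47), np.float64(0.05)] [np.float64(-0.05), np.float64(0.046), np.float64(-0.132)]
[np.float64(1.03), np.float64(1.62), np.float64(0.18)] [np.float64(-0.05), np.float64(0.046), np.float64(-0.132)]
[np.float64(0.79), np.float64(1.73), np.float64(0.3)] [np.float64(-0.05), np.float64(0.046), np.float64(-0.132)]
```

Call:
{"method": "jog_arm", "body": {
  "commands": [
    {"xyz": [1.58, -0.71, -0.84], "dr": [-0.05, 0.046, -0.132], "gripper": 8.5},
    {"xyz": [1.69, -0.45, -0.79], "dr": [-0.05, 0.046, -0.132], "gripper": 8.5},
    {"xyz": [1.77, -0.18, -0.73], "dr": [-0.05, 0.046, -0.132], "gripper": 8.5},
    {"xyz": [1.81, 0.09, -0.65], "dr": [-0.05, 0.046, -0.132], "gripper": 8.5},
    {"xyz": [1.81, 0.36, -0.56], "dr": [-0.05, 0.046, -0.132], "gripper": 8.5},
    {"xyz": [1.77, 0.62, -0.45], "dr": [-0.05, 0.046, -0.132], "gripper": 8.5},
    {"xyz": [1.69, 0.87, -0.33], "dr": [-0.05, 0.046, -0.132], "gripper": 8.5},
    {"xyz": [1.57, 1.09, -0.21], "dr": [-0.05, 0.046, -0.132], "gripper": 8.5}
  ]
}}

```text
clock: 3.15
tool_pos: [0.5237, 0.2442, 0.3274]
eef_rot: [0.088, 0.248, 0.96, -0.094]
contact_force: [0.5, 0.2, -0.5]
opening: 0.0853
```

Call:
{"method": "jog_arm", "body": {
  "commands": [
    {"xyz": [1.42, 1.3, -0.08], "dr": [-0.05, 0.046, -0.132], "gripper": 8.5},
    {"xyz": [1.24, 1.47, 0.05], "dr": [-0.05, 0.046, -0.132], "gripper": 8.5},
    {"xyz": [1.03, 1.62, 0.18], "dr": [-0.05, 0.046, -0.132], "gripper": 8.5},
    {"xyz": [0.79, 1.73, 0.3], "dr": [-0.05, 0.046, -0.132], "gripper": 8.5},
    {"xyz": [0, 0, 0], "dr": [0, 0, 0], "gripper": 8.5}
  ]
}}

```text
clock: 3.78
tool_pos: [0.5008, 0.3152, 0.3107]
eef_rot: [-0.002, -0.01, 1.0, 0.004]
contact_force: [-0.2, -0.6, -0.3]
opening: 0.0849
```

Run:
```python
from h import *
s=st(); C=cam('wrist',s); im=eyes.get_image('wrist')[:,:,::-1].copy()
cv2.imwrite('pics/w1.png',im)
for X in [(.5386,.3151,.219),(.4626,.3137,.219)]: print(proj(C,X))
plan([.501,.315,.213],tool(np.pi/2+.019))
```

```text
3.77 q [ 0.361  0.432  1.162  0.008  1.55  -1.23 ] p [0.5008 0.3152 0.3107] F [-0.2 -0.6 -0.3] M [ 0.02 -0.01  0.03] op 0.0849
[[-1.    -0.019 -0.004]
 [-0.019  1.     0.007]
 [ 0.004  0.007 -1.   ]]
[316.5170129  256.29406079]
[316.25787492 152.61541962]
[np.float64(-0.02), np.float64(-0.03), np.float64(4.9)] [np.float64(0.003), np.float64(-0.001), np.float64(-0.001)]
[np.float64(-0.01), np.float64(-0.01), np.float64(4.9)] [np.float64(0.003), np.float64(-0.001), np.float64(-0.001)]
```

View pics/w1.png

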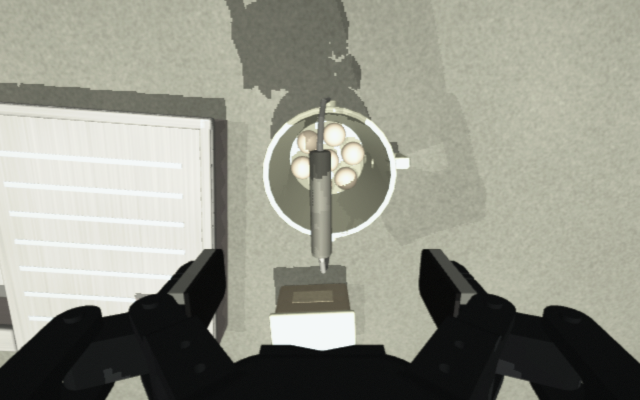

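Call:
{"method": "jog_arm", "body": {
  "commands": [
    {"xyz": [0, 0.2, 4.9], "dr": [0, 0, 0], "gripper": 8.5},
    {"xyz": [0, 0, 4.9], "dr": [0, 0, 0], "gripper": 8.5},
    {"xyz": [0, 0, 0], "dr": [0, 0, 0], "gripper": 0},
    {"xyz": [0, 0, 0], "dr": [0, 0, 0], "gripper": 0},
    {"xyz": [0, 0, 0], "dr": [0, 0, 0], "gripper": 0},
    {"xyz": [0, 0, 0], "dr": [0, 0, 0], "gripper": 0},
    {"xyz": [0, 0, 0], "dr": [0, 0, 0], "gripper": 0},
    {"xyz": [0, 0, 0], "dr": [0, 0, 0], "gripper": 0}
  ]
}}

```text
clock: 4.82
tool_pos: [0.5009, 0.318, 0.215]
eef_rot: [-0.0, -0.01, 1.0, 0.004]
contact_force: [0.1, -0.8, 6.3]
opening: 0.013
```

Call:
{"method": "jog_arm", "body": {
  "commands": [
    {"xyz": [0, 0, 0], "dr": [0, 0, 0], "gripper": 0},
    {"xyz": [0, 0, -1], "dr": [0, 0, 0], "gripper": 0},
    {"xyz": [0, 0, -2], "dr": [0, 0, 0], "gripper": 0},
    {"xyz": [0, 0, -2], "dr": [0, 0, 0], "gripper": 0},
    {"xyz": [0, 0, 0], "dr": [0, 0, 0], "gripper": 0},
    {"xyz": [0, 0, 0], "dr": [0, 0, 0], "gripper": 0},
    {"xyz": [0, 0, 0], "dr": [0, 0, 0], "gripper": 0}
  ]
}}

```text
clock: 5.7
tool_pos: [0.5003, 0.3175, 0.2623]
eef_rot: [-0.003, -0.01, 1.0, 0.004]
contact_force: [-0.1, 0.2, -4.6]
opening: 0.0131
```

Run:
```python
from h import *
s=st(); 
a=eyes.get_image('scene')[100:250,350:500,::-1]; b=eyes.get_image('top')[180:330,110:260,::-1]
cv2.imwrite('pics/lift.png',cv2.resize(np.hstack([a,b]),None,fx=2.6,fy=2.6,interpolation=cv2.INTER_CUBIC))
```

```text
5.7 q [ 0.364  0.454  1.252  0.009  1.438 -1.228] p [0.5003 0.3175 0.2623] F [-0.1  0.2 -4.6] M [-0.04 -0.08  0.01] op 0.0131
[[-1.    -0.02  -0.005]
 [-0.02   1.     0.007]
 [ 0.005  0.007 -1.   ]]
```

View pics/lift.png

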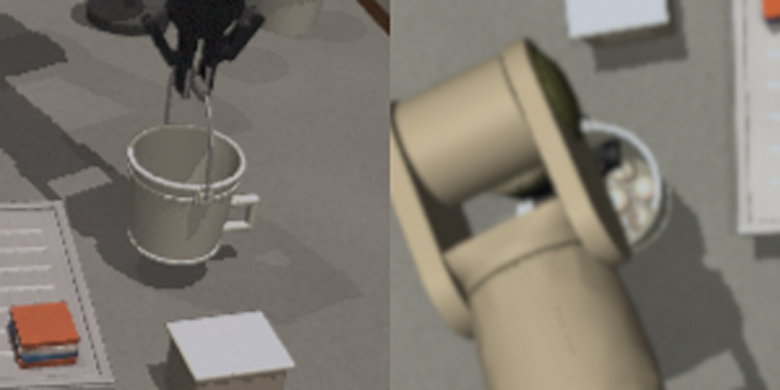

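Run:
```python
from h import *
s=monitor.observe();t=s2w([-.03,.07,0])-[0,.005,0]; print(t); p=s['tool_pos'].copy();p[2]=.337;t[2]=.337
plan(t,tool(np.pi/2-.075),13,p0=p)
```

```text
[ 0.56832941 -0.00294889  0.        ]
[np.float64(-0.47), np.float64(-2.48), np.float64(-0.02)] [np.float64(0.001), np.float64(-0.0), np.float64(0.007)]
[np.float64(-0.49), np.float64(-2.47), np.float64(-0.02)] [np.float64(0.001), np.float64(-0.0), np.float64(0.007)]
[np.float64(-0.51), np.float64(-2.47), np.float64(-0.02)] [np.float64(0.001), np.float64(-0.0), np.float64(0.007)]
[np.float64(-0.53), np.float64(-2.46), np.float64(-0.02)] [np.float64(0.001), np.float64(-0.0), np.float64(0.007)]
[np.float64(-0.54), np.float64(-2.46), np.float64(-0.01)] [np.float64(0.001), np.float64(-0.0), np.float64(0.007)]
[np.float64(-0.56), np.float64(-2.46), np.float64(-0.01)] [np.float64(0.001), np.float64(-0.0), np.float64(0.007)]
[np.float64(-0.58), np.float64(-2.45), np.float64(-0.01)] [np.float64(0.001), np.float64(-0.0), np.float64(0.007)]
[np.float64(-0.6), np.float64(-2.45), np.float64(-0.01)] [np.float64(0.001), np.float64(-0.0), np.float64(0.007)]
[np.float64(-0.62), np.float64(-2.44), np.float64(-0.01)] [np.float64(0.001), np.float64(-0.0), np.float64(0.007)]
[np.float64(-0.63), np.float64(-2.44), np.float64(-0.01)] [np.float64(0.001), np.float64(-0.0), np.float64(0.007)]
[np.float64(-0.65), np.float64(-2.43), np.float64(-0.0)] [np.float64(0.001), np.float64(-0.0), np.float64(0.007)]
[np.float64(-0.67), np.float64(-2.43), np.float64(-0.0)] [np.float64(0.001), np.float64(-0.0), np.float64(0.007)]
[np.float64(-0.69), np.float64(-2.42), np.float64(-0.0)] [np.float64(0.001), np.float64(-0.0), np.float64(0.007)]
```

Call:
{"method": "jog_arm", "body": {
  "commands": [
    {"xyz": [0, 0, -2.5], "dr": [0, 0, 0], "gripper": 0},
    {"xyz": [0, 0, -2.5], "dr": [0, 0, 0], "gripper": 0},
    {"xyz": [0, 0, -2.5], "dr": [0, 0, 0], "gripper": 0},
    {"xyz": [-0.25, -1.3, 0], "dr": [0, 0, 0.007], "gripper": 0},
    {"xyz": [-0.49, -2.47, 0], "dr": [0, 0, 0.007], "gripper": 0},
    {"xyz": [-0.51, -2.47, 0], "dr": [0, 0, 0.007], "gripper": 0},
    {"xyz": [-0.53, -2.46, 0], "dr": [0, 0, 0.007], "gripper": 0},
    {"xyz": [-0.54, -2.46, 0], "dr": [0, 0, 0.007], "gripper": 0}
  ]
}}

```text
clock: 6.8
tool_pos: [0.5245, 0.2038, 0.3357]
eef_rot: [-0.003, 0.008, 1.0, 0.004]
contact_force: [0.2, 0.5, -4.8]
opening: 0.0134
```

Call:
{"method": "jog_arm", "body": {
  "commands": [
    {"xyz": [-0.56, -2.46, 0], "dr": [0, 0, 0.007], "gripper": 0},
    {"xyz": [-0.58, -2.45, 0], "dr": [0, 0, 0.007], "gripper": 0},
    {"xyz": [-0.6, -2.45, 0], "dr": [0, 0, 0.007], "gripper": 0},
    {"xyz": [-0.62, -2.44, 0], "dr": [0, 0, 0.007], "gripper": 0},
    {"xyz": [-0.63, -2.44, 0], "dr": [0, 0, 0.007], "gripper": 0},
    {"xyz": [-0.65, -2.43, 0], "dr": [0, 0, 0.007], "gripper": 0},
    {"xyz": [-0.67, -2.43, 0], "dr": [0, 0, 0.007], "gripper": 0},
    {"xyz": [-0.69, -2.42, 0], "dr": [0, 0, 0.007], "gripper": 0}
  ]
}}

```text
clock: 7.8
tool_pos: [0.5665, 0.0069, 0.334]
eef_rot: [-0.003, 0.036, 0.999, 0.004]
contact_force: [0.5, -0.2, -5.0]
opening: 0.0131
```

Call:
{"method": "jog_arm", "body": {
  "commands": [
    {"xyz": [-0.22, -1.2, 0], "dr": [0, 0, 0], "gripper": 0},
    {"xyz": [0, 0, 0], "dr": [0, 0, 0], "gripper": 0},
    {"xyz": [0, 0, 0], "dr": [0, 0, 0], "gripper": 0},
    {"xyz": [0, 0, 0], "dr": [0, 0, 0], "gripper": 0}
  ]
}}

```text
clock: 8.3
tool_pos: [0.5681, -0.0029, 0.3357]
eef_rot: [-0.002, 0.035, 0.999, 0.004]
contact_force: [-0.8, -0.1, -3.6]
opening: 0.0136
```

Run:
```python
from h import *
s=st(); 
a=eyes.get_image('scene')[80:290,240:440,::-1]; b=eyes.get_image('top')[130:340,200:400,::-1]
cv2.imwrite('pics/over.png',cv2.resize(np.hstack([a,b]),None,fx=2,fy=2,interpolation=cv2.INTER_CUBIC))
```

```text
8.3 q [-0.214  0.37   1.187  0.007  1.59  -1.715] p [ 0.5681 -0.0029  0.3357] F [-0.8 -0.1 -3.6] M [-0.04 -0.04  0.01] op 0.0136
[[-0.998  0.07  -0.003]
 [ 0.07   0.998  0.008]
 [ 0.004  0.008 -1.   ]]
```

View pics/over.png

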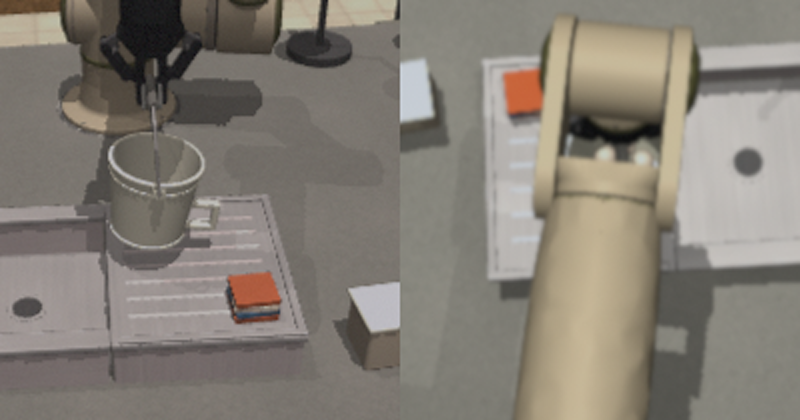

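Run:
```python
from h import *
S=cam('scene')
w2s=lambda X:RS.T@(X-SO)
for p in [(108,157),(204,165),(158,136),(152,187)]: print(w2s(onz(S,(240+p[0]/2,80+p[1]/2),.241)).round(3))
for p in [(109,210),(191,216),(152,250)]: print('bot',w2s(onz(S,(240+p[0]/2,80+p[1]/2),.12)).round(3))
print('grip',w2s(onz(S,(240+217/2,80+202/2),.17)).round(3))
for y in (0,.247):
  for x in (.147,):
    print(proj(S,s2w([x,y,.075])))
```

```text
[-0.035  0.007  0.241]
[-0.008  0.135  0.241]
[-0.085  0.078  0.241]
[0.04  0.063 0.241]
bot [-0.079  0.005  0.12 ]
bot [-0.058  0.124  0.12 ]
bot [0.019 0.064 0.12 ]
grip [-0.021  0.157  0.17 ]
[294.03049827 249.72080622]
[387.94337837 246.45689639]
```

Call:
{"method": "jog_arm", "body": {
  "commands": [
    {"xyz": [0, 0, 1.5], "dr": [0, 0, 0], "gripper": 0},
    {"xyz": [0, 0, 1.5], "dr": [0, 0, 0], "gripper": 0},
    {"xyz": [0, 0, 1.0], "dr": [0, 0, 0], "gripper": 0},
    {"xyz": [0, 0, 0.4], "dr": [0, 0, 0], "gripper": 0},
    {"xyz": [0, 0, 0.2], "dr": [0, 0, 0], "gripper": 0},
    {"xyz": [0, 0, 0], "dr": [0, 0, 0], "gripper": 0}
  ]
}}

```text
clock: 9.15
tool_pos: [0.5686, -0.0047, 0.2919]
eef_rot: [0.0, 0.036, 0.999, 0.002]
contact_force: [-2.2, -4.8, 8.6]
opening: 0.0129
```

Call:
{"method": "jog_arm", "body": {
  "commands": [
    {"xyz": [0, 0, -0.25], "dr": [0, 0, 0], "gripper": 0},
    {"xyz": [0, 0, 0], "dr": [0, 0, 0], "gripper": 2.5},
    {"xyz": [0, 0, 0], "dr": [0, 0, 0], "gripper": 4},
    {"xyz": [0, 0, 0], "dr": [0, 0, 0], "gripper": 6},
    {"xyz": [0, 0, 0], "dr": [0, 0, 0], "gripper": 6},
    {"xyz": [0, 0, -2], "dr": [0, 0, 0], "gripper": 6},
    {"xyz": [0, 0, -5], "dr": [0, 0, 0], "gripper": 6},
    {"xyz": [0, 0, -5], "dr": [0, 0, 0], "gripper": 6}
  ]
}}

```text
clock: 10.15
tool_pos: [0.5682, -0.0041, 0.4136]
eef_rot: [-0.002, 0.035, 0.999, 0.004]
contact_force: [0.1, -0.4, -0.5]
opening: 0.0601
```

Run:
```python
from h import *
s=st(); C=cam('wrist',s)
w=eyes.get_image('wrist')[:,:,::-1]
a=eyes.get_image('scene')[100:260,240:440,::-1]
cv2.imwrite('pics/placed.png',np.vstack([cv2.resize(w,(600,375)),cv2.resize(a,(281,225),interpolation=cv2.INTER_CUBIC)]) if 0 else np.hstack([cv2.resize(w,(480,300)),cv2.resize(a,None,fx=1.6,fy=1.875,interpolation=cv2.INTER_CUBIC)]))
np.save('w2.npy',w)
```

```text
10.15 q [-0.217  0.374  0.987  0.007  1.787 -1.715] p [ 0.5682 -0.0041  0.4136] F [ 0.1 -0.4 -0.5] M [-0.01 -0.05 -0.01] op 0.0601
[[-0.997  0.071 -0.004]
 [ 0.071  0.997  0.008]
 [ 0.004  0.008 -1.   ]]
```

View pics/placed.png

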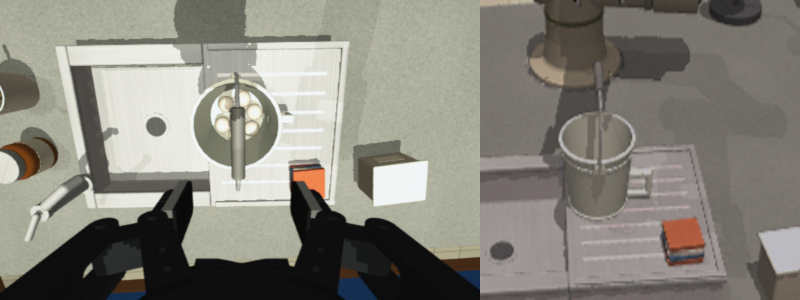

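Run:
```python
from h import *
w=np.load('w2.npy')[70:270,240:440].copy()
a=eyes.get_image('scene')[140:220,270:350,::-1]
cv2.imwrite('pics/z.png',np.hstack([cv2.resize(w,(400,400),interpolation=cv2.INTER_CUBIC),cv2.resize(a,(400,400),interpolation=cv2.INTER_CUBIC)]))
```

```text
(no output)
```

View pics/z.png

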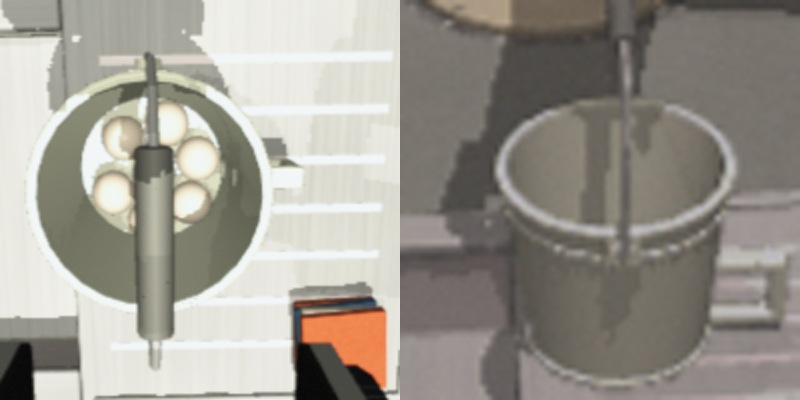

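Run:
```python
from h import *
s=monitor.observe();W=cam('wrist',s);S=cam('scene')
cw=lambda u,v:(240+u/2,70+v/2); cs=lambda u,v:(270+(u-400)/5,140+v/5)
w2s=lambda X:(RS.T@(X-SO)).round(4)
P=[onz(W,cw(*p),.195) for p in [(28,193),(272,193),(150,75),(150,312)]];c=np.mean(P,0);print('rimW',np.round(P,3).tolist(),c,w2s(c))
P=[onz(S,cs(*p),.195) for p in [(498,165),(736,167),(620,100),(612,238)]];c=np.mean(P,0);print('rimS',np.round(P,3).tolist(),c,w2s(c))
for v in(165,190,177): print('gripW',onz(W,cw(302,v),.127))
print('gripS',onz(S,cs(786,258),.127),onz(S,cs(782,325),.081))
r=[ray(W,cw(302,178)),ray(S,cs(778,256))];X=tri(r);print('tri',X,proj(W,X)-cw(302,178))
for z in [(77,30),(80,395)]: print('edgeW',onz(W,cw(*z),.075),w2s(onz(W,cw(*z),.075)))
```

```text
rimW [[0.558, -0.072, 0.195], [0.568, 0.058, 0.195], [0.502, -0.003, 0.195], [0.631, -0.012, 0.195]] [ 0.56476754 -0.00734535  0.195     ] [-0.0328  0.0604  0.195 ]
rimS [[0.56, -0.074, 0.195], [0.579, 0.056, 0.195], [0.503, 0.001, 0.195], [0.635, -0.019, 0.195]] [ 0.56920838 -0.0091213   0.195     ] [-0.0283  0.0589  0.195 ]
gripW [0.56414139 0.08856554 0.127     ]
gripW [0.58020619 0.08835976 0.127     ]
gripW [0.57181111 0.08846729 0.127     ]
gripS [0.57557071 0.08713865 0.127     ] [0.5790698  0.08582172 0.081     ]
tri [0.57228459 0.08574677 0.12686085] [-2.14849577e+00  8.56672748e-04]
edgeW [ 0.47005698 -0.05118342  0.075     ] [-0.124   0.0096  0.075 ]
edgeW [ 0.74096079 -0.07737846  0.075     ] [0.1481 0.0037 0.075 ]
```

```bash
cat >> h.py <<'E'
G=np.array([.574,.083,.106]); RG=tool(SY,-.72)
E
python3 - <<'E'
from h import *
zt=RG[:,2]; t=G+.005*zt; print('grasp tcp',t,'standoff',t-.12*zt,zt)
via=np.array([.582,.2,.34])
plan(via,RG,13)
print('-');plan(t-.10*zt,RG,3,p0=via,R0=RG); print('-'); plan(t,RG,5,p0=t-.1*zt,R0=RG)
E
```

```text
grasp tcp [0.57375296 0.07971234 0.10224097] standoff [0.57968186 0.15861607 0.19245766] [-0.0494075  -0.65753102 -0.75180573]
[np.float64(0.01), np.float64(1.57), np.float64(0.58)] [np.float64(0.044), np.float64(-0.044), np.float64(0.115)]
[np.float64(0.22), np.float64(1.58), np.float64(0.51)] [np.float64(0.044), np.float64(-0.044), np.float64(0.115)]
[np.float64(0.42), np.float64(1.57), np.float64(0.43)] [np.float64(0.044), np.float64(-0.044), np.float64(0.115)]
[np.float64(0.61), np.float64(1.52), np.float64(0.33)] [np.float64(0.044), np.float64(-0.044), np.float64(0.115)]
[np.float64(0.8), np.float64(1.45), np.float64(0.24)] [np.float64(0.044), np.float64(-0.044), np.float64(0.115)]
[np.float64(0.97), np.float64(1.36), np.float64(0.14)] [np.float64(0.044), np.float64(-0.044), np.float64(0.115)]
[np.float64(1.12), np.float64(1.24), np.float64(0.04)] [np.float64(0.044), np.float64(-0.044), np.float64(0.115)]
[np.float64(1.26), np.float64(1.11), np.float64(-0.07)] [np.float64(0.044), np.float64(-0.044), np.float64(0.115)]
[np.float64(1.37), np.float64(0.95), np.float64(-0.17)] [np.f
[... 655 characters left out ...]
), np.float64(5.27)] [np.float64(0.0), np.float64(0.0), np.float64(0.0)]
[np.float64(2.2), np.float64(0.03), np.float64(5.27)] [np.float64(0.0), np.float64(0.0), np.float64(0.0)]
-
[np.float64(0.0), np.float64(0.0), np.float64(2.0)] [np.float64(0.0), np.float64(0.0), np.float64(0.0)]
[np.float64(0.0), np.float64(0.0), np.float64(2.0)] [np.float64(0.0), np.float64(0.0), np.float64(0.0)]
[np.float64(0.0), np.float64(0.0), np.float64(2.0)] [np.float64(0.0), np.float64(0.0), np.float64(0.0)]
[np.float64(0.0), np.float64(0.0), np.float64(2.0)] [np.float64(0.0), np.float64(0.0), np.float64(0.0)]
[np.float64(0.0), np.float64(0.0), np.float64(2.0)] [np.float64(0.0), np.float64(0.0), np.float64(0.0)]
```

Call:
{"method": "jog_arm", "body": {
  "commands": [
    {"xyz": [0.01, 1.57, 0.58], "dr": [0.044, -0.044, 0.115], "gripper": 5},
    {"xyz": [0.22, 1.58, 0.51], "dr": [0.044, -0.044, 0.115], "gripper": 5},
    {"xyz": [0.42, 1.57, 0.43], "dr": [0.044, -0.044, 0.115], "gripper": 5},
    {"xyz": [0.61, 1.52, 0.33], "dr": [0.044, -0.044, 0.115], "gripper": 5},
    {"xyz": [0.8, 1.45, 0.24], "dr": [0.044, -0.044, 0.115], "gripper": 5},
    {"xyz": [0.97, 1.36, 0.14], "dr": [0.044, -0.044, 0.115], "gripper": 5},
    {"xyz": [1.12, 1.24, 0.04], "dr": [0.044, -0.044, 0.115], "gripper": 5},
    {"xyz": [1.26, 1.11, -0.07], "dr": [0.044, -0.044, 0.115], "gripper": 5}
  ]
}}

```text
clock: 11.3
tool_pos: [0.5759, 0.122, 0.3649]
eef_rot: [0.159, 0.471, 0.85, -0.173]
contact_force: [-0.3, -0.5, 0.1]
opening: 0.0501
```

Call:
{"method": "jog_arm", "body": {
  "commands": [
    {"xyz": [1.37, 0.95, -0.17], "dr": [0.044, -0.044, 0.115], "gripper": 5},
    {"xyz": [1.46, 0.78, -0.27], "dr": [0.044, -0.044, 0.115], "gripper": 5},
    {"xyz": [1.52, 0.59, -0.37], "dr": [0.044, -0.044, 0.115], "gripper": 5},
    {"xyz": [1.56, 0.39, -0.45], "dr": [0.044, -0.044, 0.115], "gripper": 5},
    {"xyz": [1.58, 0.19, -0.54], "dr": [0.044, -0.044, 0.115], "gripper": 5},
    {"xyz": [2.2, 0.03, 5.27], "dr": [0, 0, 0], "gripper": 5},
    {"xyz": [2.2, 0.03, 5.27], "dr": [0, 0, 0], "gripper": 5},
    {"xyz": [0, 0, 0], "dr": [0, 0, 0], "gripper": 5}
  ]
}}

```text
clock: 12.3
tool_pos: [0.577, 0.1621, 0.2253]
eef_rot: [0.238, 0.683, 0.638, -0.265]
contact_force: [-0.7, 0.2, 0.7]
opening: 0.0498
```

Run:
```python
from h import *
s=st(); W=cam('wrist',s)
w=eyes.get_image('wrist')[:,:,::-1].copy()
p=proj(W,G);print('G px',p)
cv2.circle(w,tuple(int(v) for v in p),3,(0,0,255),-1)
cv2.imwrite('pics/app.png',w)
zt=RG[:,2];plan(G+.005*zt-.06*zt,RG); print('-');plan(G+.005*zt,RG)
```

```text
12.3 q [ 0.325  0.707  1.096 -0.658  1.658  0.443] p [0.577  0.1621 0.2253] F [-0.7  0.2  0.7] M [0.23 0.05 0.08] op 0.0498
[[ 0.045  0.997 -0.058]
 [ 0.746 -0.072 -0.662]
 [-0.665 -0.013 -0.747]]
G px [326.97502947 167.10588111]
[np.float64(1.07), np.float64(0.1), np.float64(4.51)] [np.float64(-0.001), np.float64(0.002), np.float64(0.003)]
[np.float64(1.06), np.float64(0.09), np.float64(4.51)] [np.float64(-0.001), np.float64(0.002), np.float64(0.003)]
-
[np.float64(0.72), np.float64(0.07), np.float64(5.01)] [np.float64(-0.001), np.float64(0.002), np.float64(0.002)]
[np.float64(0.71), np.float64(0.07), np.float64(5.01)] [np.float64(-0.001), np.float64(0.002), np.float64(0.002)]
[np.float64(0.7), np.float64(0.06), np.float64(5.01)] [np.float64(-0.001), np.float64(0.002), np.float64(0.002)]
```

View pics/app.png

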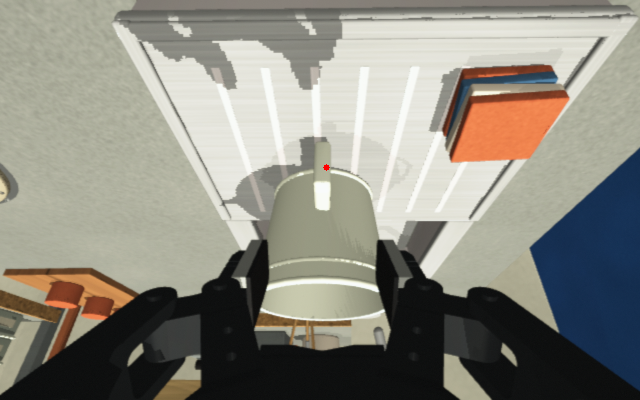

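Call:
{"method": "jog_arm", "body": {
  "commands": [
    {"xyz": [1.07, 0, 4.5], "dr": [0, 0, 0], "gripper": 5},
    {"xyz": [1.06, 0, 4.5], "dr": [0, 0, 0], "gripper": 5},
    {"xyz": [0, 0, 2], "dr": [0, 0, 0], "gripper": 5},
    {"xyz": [0, 0, 2], "dr": [0, 0, 0], "gripper": 5},
    {"xyz": [0, 0, 1.5], "dr": [0, 0, 0], "gripper": 5},
    {"xyz": [0, 0, 0.5], "dr": [0, 0, 0], "gripper": 5},
    {"xyz": [0, 0, 0], "dr": [0, 0, 0], "gripper": 5}
  ]
}}

```text
clock: 13.22
tool_pos: [0.5727, 0.0804, 0.1037]
eef_rot: [0.24, 0.684, 0.638, -0.26]
contact_force: [0.3, 0.8, 0.2]
opening: 0.0501
```

Run:
```python
from h import *
s=st();zt=RG[:,2];plan(G+.005*zt,RG)
```

```text
13.22 q [ 0.204  0.752  1.358 -0.713  1.34   0.555] p [0.5727 0.0804 0.1037] F [0.3 0.8 0.2] M [0.36 0.03 0.04] op 0.0501
[[ 0.052  0.997 -0.049]
 [ 0.748 -0.071 -0.66 ]
 [-0.662 -0.002 -0.75 ]]
[np.float64(0.05), np.float64(0.11), np.float64(0.15)] [np.float64(0.001), np.float64(0.003), np.float64(0.004)]
```

Call:
{"method": "jog_arm", "body": {
  "commands": [
    {"xyz": [0, 0, 0], "dr": [0, 0, 0], "gripper": 3},
    {"xyz": [0, 0, 0], "dr": [0, 0, 0], "gripper": 2},
    {"xyz": [0, 0, 0], "dr": [0, 0, 0], "gripper": 0},
    {"xyz": [0, 0, 0], "dr": [0, 0, 0], "gripper": 0},
    {"xyz": [0, 0, 0], "dr": [0, 0, 0], "gripper": 0},
    {"xyz": [0, 0, 0], "dr": [0, 0, 0], "gripper": 0},
    {"xyz": [0, 0, 0], "dr": [0, 0, 0], "gripper": 0}
  ]
}}

```text
clock: 14.1
tool_pos: [0.5723, 0.0804, 0.1034]
eef_rot: [0.24, 0.684, 0.638, -0.26]
contact_force: [-2.7, 5.2, 5.4]
opening: 0.013
```

Run:
```python
from h import *
s=st()
# tipping about the front bottom edge: tool-frame constant screw
p=s['tool_pos']; Rt=toolR(s); piv=np.array([.567,-.008,.075])-.052*RS[:,1]
r=Rt.T@(piv-p); print('pivot in tool',r)
def rows(th,n,lift):
    # lift: world shift per row
    Ri=Rt.copy();q=p.copy();
    for i in range(n):
        d=R.from_rotvec([0,th,0]).as_matrix(); sh=r-d@r
        Rn=Ri@d; qn=q+Ri@sh
        print(i,(100*sh).round(2), qn.round(3)); Ri,q=Rn,qn
rows(.15,12,0)
```

```text
14.1 q [ 0.204  0.752  1.359 -0.713  1.34   0.556] p [0.5723 0.0804 0.1034] F [-2.7  5.2  5.4] M [ 0.19  0.19 -0.33] op 0.013
[[ 0.052  0.997 -0.05 ]
 [ 0.748 -0.071 -0.66 ]
 [-0.662 -0.003 -0.75 ]]
pivot in tool [-0.08655674  0.00095668  0.11430786]
0 [-1.81 -0.   -1.17] [0.572 0.075 0.124]
1 [-1.81 -0.   -1.17] [0.571 0.066 0.144]
2 [-1.81 -0.   -1.17] [0.571 0.054 0.162]
3 [-1.81 -0.   -1.17] [0.57  0.04  0.178]
4 [-1.81 -0.   -1.17] [0.568 0.023 0.192]
5 [-1.81 -0.   -1.17] [0.567 0.005 0.203]
6 [-1.81 -0.   -1.17] [ 0.566 -0.015  0.211]
7 [-1.81 -0.   -1.17] [ 0.564 -0.035  0.216]
8 [-1.81 -0.   -1.17] [ 0.563 -0.057  0.218]
9 [-1.81 -0.   -1.17] [ 0.561 -0.078  0.217]
10 [-1.81 -0.   -1.17] [ 0.56  -0.099  0.213]
11 [-1.81 -0.   -1.17] [ 0.558 -0.119  0.205]
```

Call:
{"method": "jog_arm", "body": {
  "commands": [
    {"xyz": [-1.38, 0, -1.03], "dr": [0, 0.1, 0], "gripper": 0},
    {"xyz": [-1.38, 0, -1.03], "dr": [0, 0.1, 0], "gripper": 0},
    {"xyz": [-1.18, 0, -0.81], "dr": [0, 0.1, 0], "gripper": 0},
    {"xyz": [-1.18, 0, -0.81], "dr": [0, 0.1, 0], "gripper": 0},
    {"xyz": [-1.18, 0, -0.81], "dr": [0, 0.1, 0], "gripper": 0},
    {"xyz": [-1.18, 0, -0.81], "dr": [0, 0.1, 0], "gripper": 0},
    {"xyz": [-1.18, 0, -0.81], "dr": [0, 0.1, 0], "gripper": 0},
    {"xyz": [-1.18, 0, -0.81], "dr": [0, 0.1, 0], "gripper": 0}
  ]
}}

```text
clock: 15.1
tool_pos: [0.5677, 0.0169, 0.2006]
eef_rot: [-0.029, 0.731, 0.681, 0.028]
contact_force: [0.0, 0.5, -5.3]
opening: 0.0127
```

Run:
```python
from h import *
s=st()
a=eyes.get_image('scene')[80:290,180:440,::-1]; b=eyes.get_image('top')[130:340,220:440,::-1]
cv2.imwrite('pics/tip1.png',cv2.resize(np.hstack([a,b]),None,fx=1.65,fy=1.65,interpolation=cv2.INTER_CUBIC))
```

```text
15.1 q [-0.211  0.443  1.434  0.082  1.282 -0.163] p [0.5677 0.0169 0.2006] F [ 0.   0.5 -5.3] M [ 0.26 -0.01  0.03] op 0.0127
[[ 0.072  0.997  0.001]
 [ 0.994 -0.072  0.08 ]
 [ 0.08  -0.005 -0.997]]
```

View pics/tip1.png

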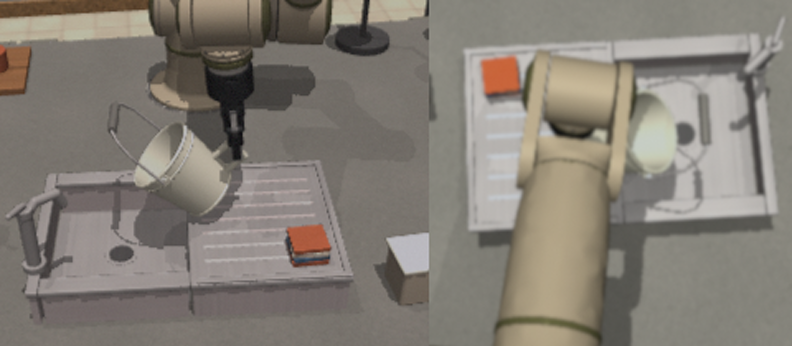

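Call:
{"method": "jog_arm", "body": {
  "commands": [
    {"xyz": [-1.13, 0, -1.41], "dr": [0, 0.1, 0], "gripper": 0},
    {"xyz": [-1.08, 0, -1.4], "dr": [0, 0.1, 0], "gripper": 0},
    {"xyz": [-1.01, 0, -1.39], "dr": [0, 0.1, 0], "gripper": 0},
    {"xyz": [-0.96, 0, -1.37], "dr": [0, 0.1, 0], "gripper": 0},
    {"xyz": [-0.94, 0, -0.66], "dr": [0, 0.08, 0], "gripper": 0},
    {"xyz": [-0.94, 0, -0.66], "dr": [0, 0.08, 0], "gripper": 0},
    {"xyz": [-0.94, 0, -0.66], "dr": [0, 0.08, 0], "gripper": 0},
    {"xyz": [-0.94, 0, -0.66], "dr": [0, 0.08, 0], "gripper": 0}
  ]
}}

```text
clock: 16.2
tool_pos: [0.5609, -0.081, 0.2455]
eef_rot: [-0.267, 0.675, 0.627, 0.282]
contact_force: [0.7, 0.1, -4.0]
opening: 0.0129
```

Call:
{"method": "jog_arm", "body": {
  "commands": [
    {"xyz": [-0.7, 0, -0.5], "dr": [0, 0.06, 0], "gripper": 0},
    {"xyz": [-0.7, 0, -0.5], "dr": [0, 0.06, 0], "gripper": 0},
    {"xyz": [-0.7, 0, -0.5], "dr": [0, 0.06, 0], "gripper": 0},
    {"xyz": [-0.7, 0, -0.5], "dr": [0, 0.06, 0], "gripper": 0},
    {"xyz": [-0.7, 0, -0.5], "dr": [0, 0.06, 0], "gripper": 0},
    {"xyz": [-0.7, 0, -0.5], "dr": [0, 0.06, 0], "gripper": 0},
    {"xyz": [-0.7, 0, -0.5], "dr": [0, 0.06, 0], "gripper": 0},
    {"xyz": [-0.7, 0, -0.5], "dr": [0, 0.06, 0], "gripper": 0}
  ]
}}

```text
clock: 17.2
tool_pos: [0.5565, -0.1446, 0.2209]
eef_rot: [-0.408, 0.588, 0.546, 0.436]
contact_force: [0.0, -0.4, -2.0]
opening: 0.0129
```

Run:
```python
from h import *
s=st()
a=eyes.get_image('scene')[80:290,180:440,::-1]; b=eyes.get_image('top')[130:340,220:440,::-1]
cv2.imwrite('pics/tip2.png',cv2.resize(np.hstack([a,b]),None,fx=1.65,fy=1.65,interpolation=cv2.INTER_CUBIC))
```

```text
17.2 q [-0.785  0.795  1.258  0.926  2.008 -0.736] p [ 0.5565 -0.1446  0.2209] F [ 0.  -0.4 -2. ] M [-0.81  0.05 -0.05] op 0.0129
[[ 0.024  0.997  0.068]
 [ 0.285 -0.072  0.956]
 [ 0.958 -0.003 -0.286]]
```

View pics/tip2.png

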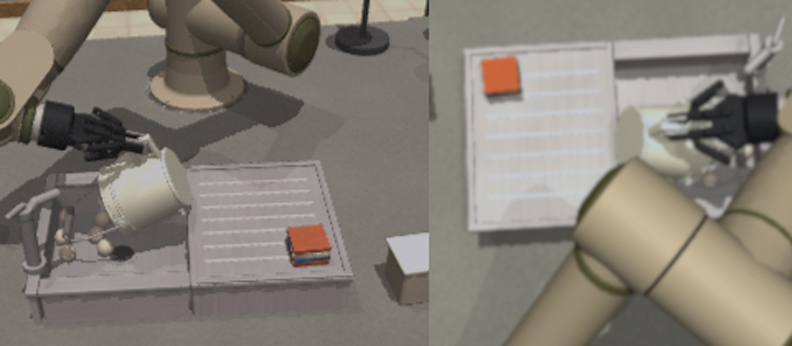

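Call:
{"method": "jog_arm", "body": {
  "commands": [
    {"xyz": [-0.1, 0, -0.55], "dr": [0, 0.05, 0], "gripper": 0},
    {"xyz": [-0.1, 0, -0.55], "dr": [0, 0.05, 0], "gripper": 0},
    {"xyz": [-0.1, 0, -0.55], "dr": [0, 0.05, 0], "gripper": 0},
    {"xyz": [0, 0, 0], "dr": [0, 0, 0], "gripper": 0},
    {"xyz": [0, 0, 0], "dr": [0, 0, 0], "gripper": 0},
    {"xyz": [0, 0, 0], "dr": [0, 0, 0], "gripper": 0},
    {"xyz": [0, 0, 0], "dr": [0, 0, 0], "gripper": 0}
  ]
}}

```text
clock: 18.18
tool_pos: [0.5554, -0.1606, 0.2225]
eef_rot: [-0.447, 0.554, 0.515, 0.478]
contact_force: [-0.3, -0.7, -2.1]
opening: 0.0127
```

Run:
```python
from h import *
F=[]
for i in range(6):
    eyes.get_image('top'); F.append(monitor.observe()['contact_force'])
print(np.mean(F,0),np.std(F,0)); s=st()
# return: target pose = tilt -.72 at drainer; reference grasp pose p0,R0
p0=np.array([.5723,.0804,.1034]); 
print('tilt now',np.arctan2(toolR(s)[2,0],-toolR(s)[2,2]))
```

```text
[ 0.12173083 -0.14103391 -1.98690982] [0.22259309 0.48696053 0.58510913]
18.48 q [-0.812  0.862  1.224  1.014  2.106 -0.725] p [ 0.5554 -0.1607  0.2223] F [-0.1 -0.8 -2.4] M [-0.8   0.05 -0.04] op 0.013
[[ 0.014  0.997  0.07 ]
 [ 0.143 -0.072  0.987]
 [ 0.99  -0.003 -0.144]]
tilt now 1.4263500503196762
```

Run:
```python
from h import *
s=monitor.observe();r=np.array([-.0866,0,.1143]); p=s['tool_pos'].copy();Ri=toolR(s)
print('pivot',p+Ri@r)
for i in range(14):
    d=R.from_rotvec([0,-.15,0]).as_matrix(); sh=np.array([1.61,0,1.42])/100; p=p+Ri@sh; Ri=Ri@d
print(p,'pivot',p+Ri@r)
t=np.array([.5723,.0804,.1034])+.03*RS[:,1]+[0,0,.02]
plan(t,RG,4,p0=p,R0=Ri)
```

```text
pivot [ 0.56221814 -0.06032107  0.12014776]
[0.5722693  0.07808967 0.15567017] pivot [ 0.56220368 -0.06053287  0.120364  ]
[np.float64(1.13), np.float64(0.0), np.float64(0.13)] [np.float64(-0.0), np.float64(-0.012), np.float64(0.001)]
[np.float64(1.14), np.float64(0.0), np.float64(0.11)] [np.float64(-0.0), np.float64(-0.012), np.float64(0.001)]
[np.float64(1.14), np.float64(-0.0), np.float64(0.1)] [np.float64(-0.0), np.float64(-0.012), np.float64(0.001)]
[np.float64(1.14), np.float64(-0.0), np.float64(0.09)] [np.float64(-0.0), np.float64(-0.012), np.float64(0.001)]
```

Call:
{"method": "jog_arm", "body": {
  "commands": [
    {"xyz": [1.61, 0, 1.42], "dr": [0, -0.15, 0], "gripper": 0},
    {"xyz": [1.61, 0, 1.42], "dr": [0, -0.15, 0], "gripper": 0},
    {"xyz": [1.61, 0, 1.42], "dr": [0, -0.15, 0], "gripper": 0},
    {"xyz": [1.61, 0, 1.42], "dr": [0, -0.15, 0], "gripper": 0},
    {"xyz": [1.61, 0, 1.42], "dr": [0, -0.15, 0], "gripper": 0},
    {"xyz": [1.61, 0, 1.42], "dr": [0, -0.15, 0], "gripper": 0},
    {"xyz": [1.61, 0, 1.42], "dr": [0, -0.15, 0], "gripper": 0},
    {"xyz": [1.61, 0, 1.42], "dr": [0, -0.15, 0], "gripper": 0}
  ]
}}

```text
clock: 19.48
tool_pos: [0.5668, -0.0012, 0.2516]
eef_rot: [-0.076, 0.728, 0.677, 0.08]
contact_force: [0.7, -1.3, -3.0]
opening: 0.013
```

Call:
{"method": "jog_arm", "body": {
  "commands": [
    {"xyz": [1.61, 0, 1.42], "dr": [0, -0.15, 0], "gripper": 0},
    {"xyz": [1.61, 0, 1.42], "dr": [0, -0.15, 0], "gripper": 0},
    {"xyz": [1.61, 0, 1.42], "dr": [0, -0.15, 0], "gripper": 0},
    {"xyz": [1.61, 0, 1.42], "dr": [0, -0.15, 0], "gripper": 0},
    {"xyz": [1.61, 0, 1.42], "dr": [0, -0.15, 0], "gripper": 0},
    {"xyz": [1.61, 0, 1.42], "dr": [0, -0.15, 0], "gripper": 0},
    {"xyz": [0, 0, 0], "dr": [0, 0, 0], "gripper": 0},
    {"xyz": [0, 0, 0], "dr": [0, 0, 0], "gripper": 0}
  ]
}}

```text
clock: 20.48
tool_pos: [0.5726, 0.0778, 0.1566]
eef_rot: [0.223, 0.691, 0.643, -0.242]
contact_force: [-0.5, -0.7, -1.0]
opening: 0.013
```

Run:
```python
from h import *
s=st()
t=np.array([.5723,.0804,.1034])+.03*RS[:,1]+[0,0,.015]
plan(t,RG,4)
a=eyes.get_image('scene')[80:290,180:440,::-1]; b=eyes.get_image('top')[130:340,220:440,::-1]
cv2.imwrite('pics/back.png',cv2.resize(np.hstack([a,b]),None,fx=1.65,fy=1.65,interpolation=cv2.INTER_CUBIC))
```

```text
20.48 q [ 0.185  0.665  1.336 -0.657  1.388  0.463] p [0.5726 0.0778 0.1566] F [-0.5 -0.7 -1. ] M [ 0.66 -0.03  0.01] op 0.013
[[ 0.055  0.997 -0.047]
 [ 0.781 -0.072 -0.62 ]
 [-0.622 -0.002 -0.783]]
[np.float64(1.23), np.float64(-0.01), np.float64(0.24)] [np.float64(-0.0), np.float64(-0.012), np.float64(0.001)]
[np.float64(1.23), np.float64(-0.01), np.float64(0.23)] [np.float64(-0.0), np.float64(-0.012), np.float64(0.001)]
[np.float64(1.24), np.float64(-0.01), np.float64(0.21)] [np.float64(-0.0), np.float64(-0.012), np.float64(0.001)]
[np.float64(1.24), np.float64(-0.01), np.float64(0.2)] [np.float64(-0.0), np.float64(-0.012), np.float64(0.001)]
```

View pics/back.png

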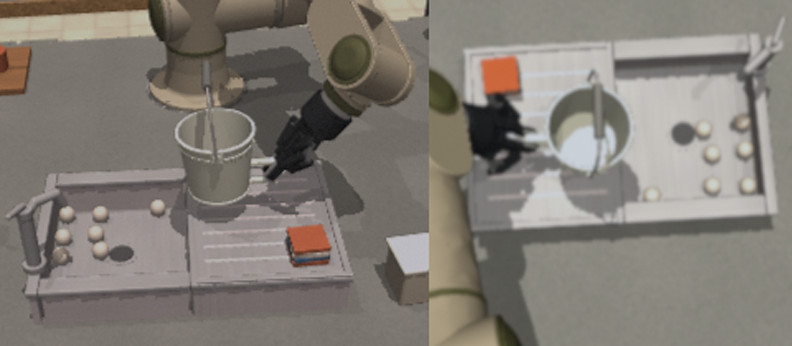

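Call:
{"method": "jog_arm", "body": {
  "commands": [
    {"xyz": [1.23, 0, 0.24], "dr": [0, -0.012, 0], "gripper": 0},
    {"xyz": [1.23, 0, 0.23], "dr": [0, -0.012, 0], "gripper": 0},
    {"xyz": [1.24, 0, 0.21], "dr": [0, -0.012, 0], "gripper": 0},
    {"xyz": [1.24, 0, 0.2], "dr": [0, -0.012, 0], "gripper": 0},
    {"xyz": [0.33, 0, 0.38], "dr": [0, 0, 0], "gripper": 0},
    {"xyz": [0.33, 0, 0.38], "dr": [0, 0, 0], "gripper": 0},
    {"xyz": [0, 0, 0], "dr": [0, 0, 0], "gripper": 0}
  ]
}}

```text
clock: 21.45
tool_pos: [0.5743, 0.1101, 0.1071]
eef_rot: [0.239, 0.685, 0.638, -0.26]
contact_force: [0.7, -0.1, -1.6]
opening: 0.0127
```

Run:
```python
from h import *
F=[]
for i in range(4):
    eyes.get_image('top'); s=monitor.observe(); F.append(np.r_[s['contact_force'],s['wrist_torque']])
print(np.mean(F,0).round(2)); st()
```

```text
[ 0.05 -0.15 -2.06  0.67 -0.04 -0.01]
21.65 q [ 0.249  0.772  1.306 -0.69   1.389  0.564] p [0.5746 0.1102 0.1077] F [ 0.4 -0.1 -1.4] M [ 0.69 -0.02 -0.07] op 0.013
[[ 0.052  0.997 -0.05 ]
 [ 0.749 -0.072 -0.659]
 [-0.66  -0.003 -0.751]]
```

Call:
{"method": "jog_arm", "body": {
  "commands": [
    {"xyz": [0.13, 0, 0.15], "dr": [0, 0, 0], "gripper": 0},
    {"xyz": [0.1, 0, 0.11], "dr": [0, 0, 0], "gripper": 0},
    {"xyz": [0.03, 0, 0.04], "dr": [0, 0, 0], "gripper": 0},
    {"xyz": [0, 0, 0], "dr": [0, 0, 0], "gripper": 0},
    {"xyz": [0, 0, 0], "dr": [0, 0, 0], "gripper": 0}
  ]
}}

```text
clock: 22.28
tool_pos: [0.5744, 0.1104, 0.1034]
eef_rot: [0.239, 0.684, 0.638, -0.259]
contact_force: [-0.6, 1.8, -0.2]
opening: 0.013
```

Call:
{"method": "jog_arm", "body": {
  "commands": [
    {"xyz": [0.03, 0, 0.04], "dr": [0, 0, 0], "gripper": 0},
    {"xyz": [0, 0, 0], "dr": [0, 0, 0], "gripper": 0},
    {"xyz": [0, 0, 0], "dr": [0, 0, 0], "gripper": 2},
    {"xyz": [0, 0, 0], "dr": [0, 0, 0], "gripper": 3},
    {"xyz": [0, 0, 0], "dr": [0, 0, 0], "gripper": 5},
    {"xyz": [0, 0, 0], "dr": [0, 0, 0], "gripper": 5}
  ]
}}

```text
clock: 23.02
tool_pos: [0.5744, 0.1103, 0.1028]
eef_rot: [0.239, 0.684, 0.638, -0.26]
contact_force: [-0.8, 0.1, 0.4]
opening: 0.0501
```

Call:
{"method": "jog_arm", "body": {
  "commands": [
    {"xyz": [0, 0, -1], "dr": [0, 0, 0], "gripper": 5},
    {"xyz": [0, 0, -2], "dr": [0, 0, 0], "gripper": 5},
    {"xyz": [0, 0, -4], "dr": [0, 0, 0], "gripper": 5},
    {"xyz": [0, 0, -5], "dr": [0, 0, 0], "gripper": 5},
    {"xyz": [0, 0, -5], "dr": [0, 0, 0], "gripper": 5},
    {"xyz": [0, 0, -3], "dr": [0, 0, 0], "gripper": 5},
    {"xyz": [0, 0, 0], "dr": [0, 0, 0], "gripper": 5}
  ]
}}

```text
clock: 23.9
tool_pos: [0.5844, 0.2435, 0.2544]
eef_rot: [0.24, 0.684, 0.638, -0.258]
contact_force: [0.1, 0.4, -0.3]
opening: 0.0504
```

Run:
```python
from h import *
s=st(); S=cam('scene');C=cam('top')
im=eyes.get_image('scene')[:,:,::-1].copy(); tp=eyes.get_image('top')[:,:,::-1].copy()
cv2.imwrite('pics/fs.png',im); cv2.imwrite('pics/ft.png',tp)
# expected rim of an upright pail vs edges; bright-mask extent
c=s2w(RS.T@(np.array([.567,-.008,0])+.03*RS[:,1]-SO)); print('pail c',c)
for n,CC,I in(('scene',S,im),('top',C,tp)):
    P=np.array([proj(CC,c+[.064*np.cos(a),.064*np.sin(a),.195]) for a in np.linspace(0,2*np.pi,72)])
    print(n,'pred rim box',P.min(0).round(1),P.max(0).round(1))
    prev=cv2.imread('pics/%s0.png'%n); d=(cv2.absdiff(I,prev).max(2)>25).astype(np.uint8)
    E=cv2.distanceTransform(255-cv2.Canny(I,40,100),cv2.DIST_L2,3)
    for dz in(0,):
        print('mean edge dist of rim',np.mean([E[int(round(v)),int(round(u))] for u,v in P]).round(2))
        B=np.array([proj(CC,c+[.052*np.cos(a),.052*np.sin(a),.075]) for a in np.linspace(-1,1,30)])
        print('front bottom',np.mean([E[int(round(v)),int(round(u))] for u,v in B]).round(2))
# balls: bright warm round blobs in the bowl
g=cv2.cvtColor(tp,cv2.COLOR_BGR2HSV)
x0,y0,x1,y1=330,150,425,262
sub=tp[y0:y1,x0:x1].astype(int); m=((sub[:,:,2]-sub[:,:,0]>14)&(sub[:,:,2]>140)).astype(np.uint8)
k,l,stt,ce=cv2.connectedComponentsWithStats(m)
print([(stt[i,4],(ce[i]+[x0,y0]).round(0).tolist()) for i in range(1,k) if stt[i,4]>5])
```

```text
23.9 q [ 0.431  0.804  0.846 -0.641  1.831  0.44 ] p [0.5844 0.2435 0.2544] F [ 0.1  0.4 -0.3] M [ 0.27 -0.03 -0.  ] op 0.0504
[[ 0.052  0.998 -0.046]
 [ 0.75  -0.07  -0.658]
 [-0.659 -0.    -0.752]]
pail c [0.56924789 0.02191566 0.        ]
scene pred rim box [301.3 159.8] [347.6 186.1]
mean edge dist of rim 0.63
front bottom 0.87
top pred rim box [276.1 187.2] [326.  236.2]
mean edge dist of rim 0.97
front bottom 0.54
[(np.int32(53), [410.0, 203.0]), (np.int32(58), [386.0, 208.0]), (np.int32(57), [411.0, 220.0]), (np.int32(57), [391.0, 223.0]), (np.int32(59), [391.0, 242.0]), (np.int32(62), [413.0, 242.0]), (np.int32(53), [354.0, 248.0])]
```

```bash
python3 -c "
from h import *
print(robot.hand_in())"
```

```text
the job is handed in; nothing more can be done
None
```

I carried the pail to the drainer by its bail, stood it upright and let go. I then took the pouring grip, tipped the balls into the bowl and set the empty pail back upright on the drainer. The job was handed in at about 24 s, with the gripper open and clear of the pail.

- **Balls:** my last top picture shows seven separate ball blobs, all inside the bowl. After pouring, the wrist carried about 2.0 N, close to the 1.8 N of an empty pail, and the inside looked empty.
- **Pail:** its rim and bottom edges lie within about 1 px of where an upright pail should appear in both the scene and top views. It stands about 3 cm further from the bowl edge than where it was first set down.
- **Forces:** the largest reading was about 10 N, when the pail first touched down on the drainer. No check failed.
- **Other things on the bench:** I saw no contact with the tub, jar, brush pot or tiles, but I did not measure them at the end.
- **Small disagreements:** aiming offsets were 2–3 mm between the cameras and the wrist view at the two grasps, and I corrected for them.

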